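# Pack the salt jar and the shaker into the divided crate

## Robot

A 6-joint arm with a two-finger parallel gripper is mounted at the origin on a cart in front of the work surface, level with it; the furniture and walls round the work are solid. World frame = base frame: x ahead of the robot, y to its left, z up, the work surface at z = 0. Lengths are in m, angles in degrees, forces in N, time in s.
With the tool pointing down it reaches from about 0.3 to 0.75 m from the base axis. Payload 8.5 kg.
Tool frame: the origin (TCP) lies between the finger pads; the fingertips stand 19 mm ahead of it and the grasp point (between the pads) is the TCP; z points along the fingers, y is the line along which they close (so a half turn about z gives the same grasp; the last joint's range is limited). The gripper opens to 85 mm and grips with 20 to 120 N. Pads are 22 mm wide; open, the fingers measure 114 mm over their backs; the gripper's body (76 mm by 85 mm) begins 54 mm behind the grasp point. The pads swing forward as they close: fully open they stand 13 mm farther back than shut.
Start: joints at [54.528, 21.807, 74.336, -0, 83.858, -12.336], TCP at [0.216, 0.506, 0.25] pointing down, gripper open.
Joint ranges: [-178.18, 178.18], [-50.72, 133.34], [12.68, 142.11], [-81.47, 261.47], [9.98, 163.14], [-165.26, 165.26]. Speed limits (degrees/s): [136.94, 136.94, 180, 180, 180, 180].

## Interface

Orientations are given as a 3x3 rotation matrix whose columns are the frame's x, y, z axes.
In Python, from rig import env, optics gives the robot as it stands.
- The arm moves only by the tool arm_command, never from a script. Its argument "commands" is one flat list of numbers, 7 for each row, row after row: the closure, from -1 (fully open) to 1 (shut), so that 0 is half open, then the shift along the tool's x, y, z as a fraction of full scale, then the turn, a rotation vector about the tool's x, y, z as a fraction of full scale. A call has 1 to 12 rows; each row is the pose to reach, as a shift and turn from the pose commanded when the call began, along the tool's axes at that moment; what a row does not reach only later rows make up. Full scale, the value 1, is 500 mm for a shift and 120 degrees for a turn. A row lasts 1/12 s, in which the tool goes at most 41.7 mm and 7.16 degrees, less where a joint would pass 70% of its speed; a pose out of reach is approached as far as the arm can. A call with a number of a shift or a turn outside -1 to 1 is refused whole. A call with a gripper value outside its range is refused whole. The fingers move at their own pace and stop on an object; "newtons" is the grip in N (left out, the last holds). Time passes only in rows, so rows that repeat a pose let the fingers close. It gives the time, the measured TCP pose, the force, the opening and the grip force at its end, in the units of the state.
- env.observe(): the state, without advancing time (a new reading comes with each control period).
- optics.get_image(name): name is "scene" or "side" or "wrist"; returns a dict with "image" (420x560x3 uint8, red, green, blue), "intrinsics" (3x3 intrinsics, pixels), "origin" and "orientation" of the camera in the world; the wrist camera has in their place "tool_from_camera" (4x4, takes a point from camera to tool coordinates, whose origin is the TCP and whose axes are the flange's). Camera axes: x right, y down, z forward; pixel columns grow to the right and rows downward; lengths in m; the calibration is good to about 2 mm. The wrist camera is an equidistant fisheye: a pixel r from the principal point sees the ray r / f radians off the axis. A picture is of the moment at which its call begins: read the wrist's pose just before it. There is no depth.
- env.close_job(): hands the job in; it is judged then, once.
The state is a dict: "time_s": time; "q": joint angles; "qvel": joint speeds; "joint_efforts": joint torques, N m; "position": TCP position; "tool_rot": TCP orientation; "ft_force": force on the tool from outside, world axes, zero at the start; "wrist_torque": the same for the moment, N m; "grip_width": finger opening in m; "gripper_force": force on a finger pad.
Only numpy, scipy, OpenCV 4.12 (cv2) and the standard library are available. Lean on these libraries where they do the work, as an engineer would, in place of code of your own. Each camera call takes 0.05 s, during which the arm holds its last target. There are 200 camera calls.

## Task

The salt jar and the little pierced shaker from the plated tray are sold as a pair: stand them upright in the two free, cork-lined cells of the low wooden crate, one to a cell and either one in either cell. Carry them upright and set them down gently on the cork, do not drop them.

Things in the scene. Friction and masses are not known exactly. Their poses are not given: they have to be found in the camera images.
- salt_jar_mid (a point): Centre, half-way up and on the axis, of the loose salt jar: a small round clear glass jar with a domed cream stopper, 44 mm in diameter, 66 mm high (the solid glass reaches 55 mm, grip it below that), 90 g. It stands upright on the grey felt liner of the plated tray. z is up along its axis; round, so its yaw is free.
- shaker_mid (a point): Point on the body's axis, half-way up, of the loose shaker: a plated pierced shaker with a domed top and a small side handle, 62 mm high, 34 mm across its own x. In its own y it runs from 13 mm behind the axis to 22 mm ahead of it, the handle being at +y, so grip it across its x axis. 70 g. It stands upright on the grey felt liner of the plated tray. z is up along its axis.
- pad_a_top (a point): Centre of the top face of the cork pad in one free cell of the crate. The crate is fixed, pale wood with brass corners, 92 x 252 mm, 28 mm high: three cells in a row, each 80 x 76 mm inside, centres 82 mm apart, dividers 6 mm thick. Walls and dividers rise 20 mm above the pad, which fills the cell's floor. x: across the crate (80 mm side), y: along the row (76 mm side), z up.
- pad_b_top (a point): The same point and axes for the cork pad in the crate's other free cell. Which two of the three cells are free differs from start to start; the third, without a pad, is taken by an hourglass-shaped double bar measure, 75 mm high.
Things that resemble listed ones, but are neither listed nor needed, are in the scene too. What is shaped like the part that bears shaker_mid but purple or turquoise is not meant.

How it is judged:
By the outcome, as a careful person would: the job done as asked, in the order asked, and still so for the second after the job is handed in, with the robot touching nothing.
It also fails if it takes over 51 s, if anything falls off the work surface, if the arm or the gripper's body presses on something with over 40 N, if the wrist force passes 120 N, or if a joint passes its speed limit or range.

## Working session

There is one attempt and no reset: what is moved stays moved. The work goes in short steps, Python scripts to look and compute and a tool call to move; the robot and the scene stay as the last step left them, time stands still between calls to the robot, and variables do not carry over. Pictures are saved under pics/ and viewed, at most 10 in all, crops included, and the job is handed in when it is done.

Besides the shell and the picture viewer there is one more tool, called after "Request:" as a command line: name --argument value ..., lists and objects as JSON in quotes. arm_command: Moves the arm, as the interface text tells. Shift numbers are shares of 500 mm and turn numbers shares of 120 degrees, none past 1 either way. Its arguments: {"type":"object","properties":{"commands":{"type":"array","items":{"type":"number"}},"newtons":{"type":"number"}},"required":["commands"]}

```bash
mkdir -p pics; ls; cat > h.py <<'E'
import numpy as np,cv2,pickle
from rig import env,optics
def shot(n,tag):
    s=env.observe(); d=optics.get_image(n); d['state']=s
    pickle.dump(d,open(f'pics/{tag}.pkl','wb')); cv2.imwrite(f'pics/{tag}.png',d['image'][:,:,::-1]); return d
def ray(d,u,v):
    K=np.array(d['intrinsics'])
    if 'origin' in d:
        R=np.array(d['orientation']);o=np.array(d['origin']);c=np.array([(u-K[0,2])/K[0,0],(v-K[1,2])/K[1,1],1])
    else:
        T=np.array(d['tool_from_camera']);Rt=np.array(d['state']['tool_rot']);p=np.array(d['state']['position'])
        x=(u-K[0,2])/K[0,0];y=(v-K[1,2])/K[1,1];r=np.hypot(x,y)+1e-12
        c=np.array([np.sin(r)*x/r,np.sin(r)*y/r,np.cos(r)]);R=Rt@T[:3,:3];o=p+Rt@T[:3,3]
    w=R@c;return o,w/np.linalg.norm(w)
def onz(d,u,v,z):
    o,w=ray(d,u,v);return o+w*(z-o[2])/w[2]
def load(t): return pickle.load(open(f'pics/{t}.pkl','rb'))
E
python3 - <<'E'
from h import *
a=[shot(n,n+'0') for n in('scene','side','wrist')]
for d in a: print(d.get('origin'),d['intrinsics'],d.get('tool_from_camera'))
s=env.observe();print(s)
E
```

```text
pics
[ 0.17469454 -0.58208225  0.41528244] [[432.02481513   0.         272.96609038]
 [  0.         432.02481513 211.83568766]
 [  0.           0.           1.        ]] None
[ 0.32509055 -0.73354915  0.37579323] [[407.40396206   0.         279.16651584]
 [  0.         407.40396206 212.67527288]
 [  0.           0.           1.        ]] None
None [[325.1922621    0.         283.32296211]
 [  0.         325.1922621  209.67276093]
 [  0.           0.           1.        ]] [[ 3.84322374e-05 -9.57967441e-01 -2.86876944e-01  7.27815522e-02]
 [ 9.99999496e-01 -2.51040852e-04  9.72267679e-04  6.48072988e-05]
 [-1.00341861e-03 -2.86876837e-01  9.57966948e-01 -1.23799779e-01]
 [ 0.00000000e+00  0.00000000e+00  0.00000000e+00  1.00000000e+00]]
{'time_s': 0.15, 'q': array([ 5.45277558e+01,  2.18323785e+01,  7.43704263e+01, -1.80759995e-03,
        8.38566538e+01, -1.23335170e+01]), 'qvel': array([-0.06853352, -0.039721  , -0.10451434, -0.03977856, -0.01841743,
        0.18876373]), 'joint_efforts': array([ 3.13296463e-03, -4.48629069e+01, -2.31345910e+01, -1.25767524e-04,
        3.81145874e-03,  6.10567703e-07]), 'position': array([0.21600589, 0.50560523, 0.24987682]), 'tool_rot': array([[-9.19557378e-01,  3.92955335e-01, -5.76669112e-04],
       [ 3.92955712e-01,  9.19556993e-01, -8.63342226e-04],
       [ 1.91025180e-04, -1.02049814e-03, -9.99999461e-01]]), 'ft_force': array([ 0.59096245,  0.61692675, -0.89855913]), 'wrist_torque': array([ 0.02513377, -0.01166801,  0.02987255]), 'gripper_force': 0.0, 'grip_width': 0.08514168618823431}
```

```bash
sleep 1; python3 - <<'E'
import cv2,numpy as np
a=cv2.imread('pics/scene0.png');b=cv2.imread('pics/wrist0.png')
print(a.shape)
E
```

```text
(420, 560, 3)
```

View pics/scene0.png

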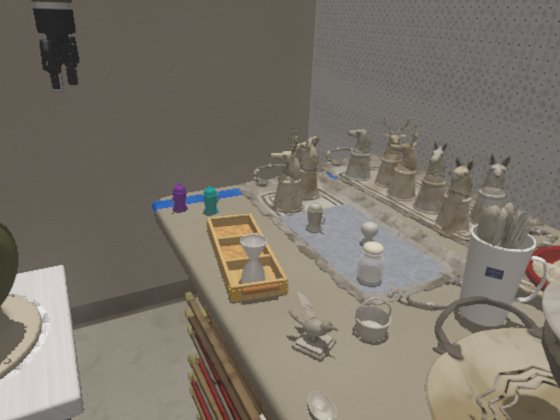

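View pics/wrist0.png

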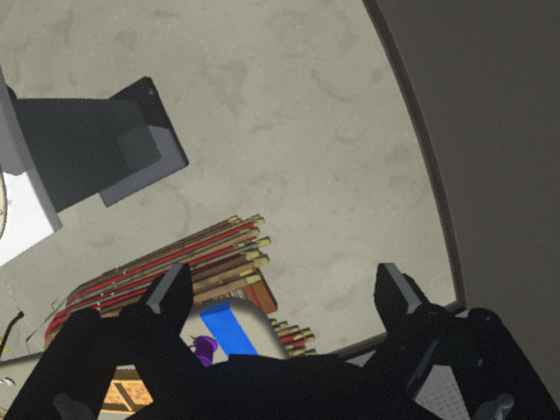

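The scene view shows:
- the crate around (245,255), with the bar measure in its nearest cell (253,262), so the middle and far cells are free
- a glass jar at (371,262) on the liner
- a plated shaker at (315,217) and a small egg-cup-like piece at (370,232)
- purple and turquoise shakers at (180,197) and (210,200), which are decoys

The wrist view only shows the floor and the edge of the surface. Next I'll confirm with an enlarged crop.

```bash
python3 - <<'E'
import cv2,numpy as np
a=cv2.imread('pics/scene0.png')[175:310,195:455]
cv2.imwrite('pics/c1.png',cv2.resize(a,None,fx=3,fy=3,interpolation=cv2.INTER_CUBIC))
E
```

```text
(no output)
```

View pics/c1.png

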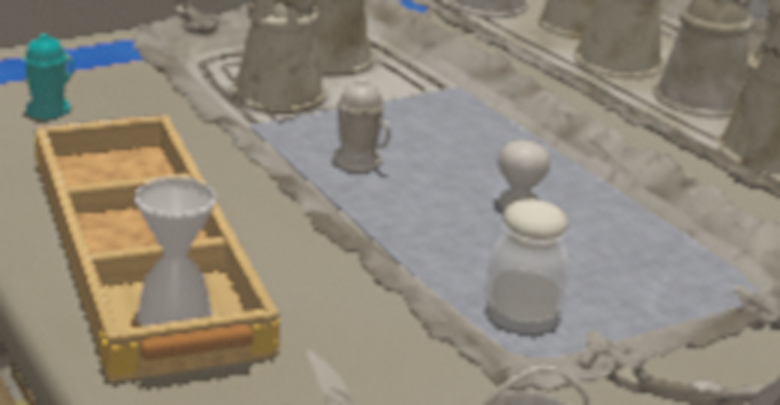

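View pics/side0.png

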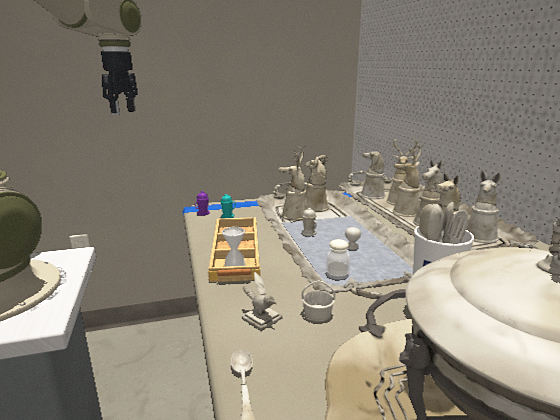

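The enlarged crop shows:
- **Jar:** clear with a cream stopper, crop (527,265). This is the salt jar.
- **Shaker:** plated, domed and with a handle on the right, crop (360,125). It fits the description. The purple and turquoise ones are excluded by colour, and the bulb-shaped piece at crop (522,165) has no handle.
- **Crate:** the far and middle cells are lined with cork.

The side view agrees: jar (338,260), shaker (309,223).

```bash
python3 - <<'E'
from h import *
a,b=load('scene0'),load('side0')
def tri(p,q):
    o1,w1=ray(a,*p);o2,w2=ray(b,*q);A=np.zeros((3,3));B=np.zeros(3)
    for o,w in((o1,w1),(o2,w2)):
        M=np.eye(3)-np.outer(w,w);A+=M;B+=M@o
    return np.linalg.solve(A,B).round(4)
print('jar top',tri((373.3,242.7),(339,240)),'shk mid',tri((314.5,217),(309,223)),'knob',tri((369.5,228),(353,232)))
for u,v in((207.7,218.3),(250.3,214.3),(287.3,280.7),(230,290)): print(onz(a,u,v,.028).round(4))
print('jar base',onz(a,370,281,.01).round(4),onz(a,373.3,242.7,.075).round(4),'shk',onz(a,314.5,217,.04).round(4),onz(a,315,202.5,.07).round(4))
E
```

```text
jar top [ 0.61   -0.1092  0.0727] shk mid [0.6226 0.0872 0.0295] knob [ 0.6854 -0.0115  0.0388]
[0.4231 0.1744 0.028 ]
[0.5097 0.1568 0.028 ]
[ 0.4632 -0.0883  0.028 ]
[ 0.3721 -0.0737  0.028 ]
jar base [ 0.6016 -0.1238  0.01  ] [ 0.6082 -0.1114  0.075 ] shk [0.6119 0.0707 0.04  ] [0.6131 0.0747 0.07  ]
```

Request:
arm_command --commands '[-1,-0.68,-0.428,0,0,0,-0.19,-1,-0.68,-0.428,0,0,0,-0.19,-1,-0.68,-0.428,0,0,0,-0.19,-1,-0.68,-0.428,0,0,0,-0.19,-1,-0.68,-0.428,0,0,0,-0.19,-1,-0.68,-0.428,0,0,0,-0.19,-1,-0.68,-0.428,0,0,0,-0.19,-1,-0.68,-0.428,0,0,0,-0.19,-1,-0.68,-0.428,0,0,0,-0.19,-1,-0.68,-0.428,0,0,0,-0.19,-1,-0.68,-0.428,0,0,0,-0.19,-1,-0.68,-0.428,0,0,0,-0.19]'

```text
time_s: 1.15
position: [0.4454, 0.1739, 0.2499]
tool_rot: [[-1.0, 0.01, -0.001], [0.01, 1.0, -0.0], [0.001, -0.0, -1.0]]
ft_force: [-0.6, 0.2, -0.7]
grip_width: 0.0853
gripper_force: 0.0
```

```bash
cat >> h.py <<'E'
def go(x,y,z,yaw):
    "fractions to reach xyz with tool x axis at world angle yaw, pointing down"
    from scipy.spatial.transform import Rotation as Ro
    s=env.observe();R=np.array(s['tool_rot']);p=np.array(s['position'])
    c,t=np.cos(np.radians(yaw)),np.sin(np.radians(yaw));G=np.array([[c,t,0],[t,-c,0],[0,0,-1]])
    rv=np.degrees(Ro.from_matrix(R.T@G).as_rotvec())
    print('t',s['time_s'],'p',p.round(4),'shift',(R.T@(np.array([x,y,z])-p)/.5).round(3),'turn',(rv/120).round(3),'q6',s['q'][5].round(1),'w',round(s['grip_width'],4))
E
python3 -c "
from h import *
go(.58,-.02,.25,180)"
```

```text
t 1.15 p [0.4454 0.1739 0.2499] shift [-0.273 -0.385 -0.   ] turn [-0.    -0.    -0.005] q6 -82.4 w 0.0853
```

Request:
arm_command --commands '[-1,-0.273,-0.385,0,0,0,-0.005,-1,-0.273,-0.385,0,0,0,-0.005,-1,-0.273,-0.385,0,0,0,-0.005,-1,-0.273,-0.385,0,0,0,-0.005,-1,-0.273,-0.385,0,0,0,-0.005,-1,-0.273,-0.385,0,0,0,-0.005,-1,-0.273,-0.385,0,0,0,-0.005,-1,-0.273,-0.385,0,0,0,-0.005]'

```text
time_s: 1.82
position: [0.5801, -0.0175, 0.2496]
tool_rot: [[-1.0, -0.004, -0.001], [-0.004, 1.0, 0.001], [0.001, 0.001, -1.0]]
ft_force: [0.0, 1.1, 0.2]
grip_width: 0.085
gripper_force: 0.0
```

```bash
python3 -c "
from h import *
d=shot('wrist','wrist1');print(d['state']['position'])"
```

```text
[ 0.58011135 -0.0175336   0.24962825]
```

View pics/wrist1.png

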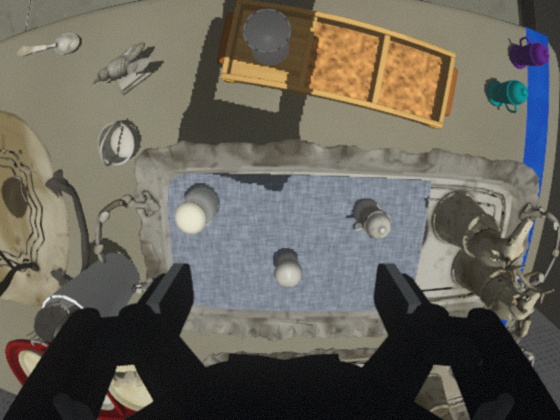

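The wrist view shows the jar (stopper (190,217), base about (203,197)), the shaker (top (377,225), base about (370,210), handle on the left near (357,214)), and the two cork cells centred near (345,60) and (415,78). The cups start at about x=440. One zoom will settle the shaker's yaw.

```bash
python3 - <<'E'
from h import *
d=load('wrist1');im=d['image'][:,:,::-1]
cv2.imwrite('pics/c2.png',cv2.resize(im[185:285,340:480],None,fx=5,fy=5,interpolation=cv2.INTER_CUBIC))
for n,u,v,z in(('jar stopper',190,217,.068),('jar base',204,196,.01),('shk top',377,226,.066),('shk base',370,210,.01),('cup base edge',440,215,.01),('cup2',455,275,.01),('tip1',520,255,.12)): print(n,onz(d,u,v,z).round(4))
print('crate')
for u,v in((314,13),(455,53),(442,126),(222,80),(233,2)): print(onz(d,u,v,.028).round(4))
print('inner divider ends',onz(d,384,40,.028),onz(d,374,104,.028),onz(d,315,17,.028),onz(d,308,90,.028))
hsv=cv2.cvtColor(d['image'],cv2.COLOR_RGB2HSV);m=cv2.inRange(hsv,(5,110,90),(20,255,255));m[140:]=0
m=cv2.morphologyEx(m,cv2.MORPH_OPEN,np.ones((3,3)))
k,l,st,c=cv2.connectedComponentsWithStats(m)
for i in range(1,k):
    if st[i,4]>100: print(st[i],c[i].round(1),onz(d,*c[i],.008).round(4))
E
```

```text
jar stopper [ 0.6068 -0.1117  0.068 ]
jar base [ 0.5996 -0.1102  0.01  ]
shk top [0.6165 0.0798 0.066 ]
shk base [0.616  0.0868 0.01  ]
cup base edge [0.6224 0.1829 0.01  ]
cup2 [0.7109 0.2248 0.01  ]
tip1 [0.6325 0.2342 0.12  ]
crate
[0.3942 0.0145 0.028 ]
[0.4223 0.1793 0.028 ]
[0.5104 0.1636 0.028 ]
[ 0.4685 -0.0821  0.028 ]
[ 0.3804 -0.0714  0.028 ]
inner divider ends [0.4194645  0.09072223 0.028     ] [0.49206701 0.07976619 0.028     ] [0.39886681 0.01550816 0.028     ] [0.48015657 0.00827854 0.028     ]
[  303    12   155   116 10783] [377.7  70.2] [0.4514 0.0892 0.008 ]
[ 220   56   69   34 1401] [253.7  73.2] [ 0.4596 -0.0502  0.008 ]
```

View pics/c2.png

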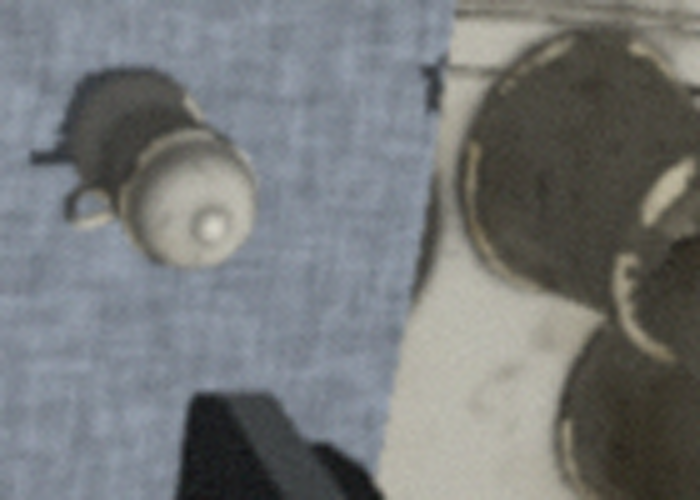

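```bash
python3 - <<'E'
from h import *
a=load('wrist1');b=load('scene0')
o1,w1=ray(a,357.6,226.4);o2,w2=ray(b,323.3,219.3);A=np.zeros((3,3));B=np.zeros(3)
for o,w in((o1,w1),(o2,w2)):
    M=np.eye(3)-np.outer(w,w);A+=M;B+=M@o
print(np.linalg.solve(A,B))
print('cap',onz(a,378,224.6,.055),'finial',onz(a,382,229.8,.067),'cap scene',onz(b,315.3,207,.055))
go(.65,.06,.2,180)
E
```

```text
[0.62958218 0.06669834 0.0330263 ]
cap [0.61885174 0.08424033 0.055     ] finial [0.62039758 0.08536209 0.067     ] cap scene [0.62071939 0.0837345  0.055     ]
t 1.8667 p [ 0.5796 -0.0166  0.25  ] shift [-0.142  0.152  0.1  ] turn [ 0.    -0.001  0.003] q6 -103.7 w 0.0856
```

Request:
arm_command --commands '[-1,-0.08,0.2,0,0,0,0.7,-1,-0.08,0.2,0,0,0,0.7,-1,-0.08,0.2,0,0,0,0.7,-1,-0.08,0.2,0,0,0,0.7,-1,-0.08,0.2,0,0,0,0.7,-1,-0.08,0.2,0,0,0,0.7,-1,-0.08,0.2,0,0,0,0.7,-1,-0.08,0.2,0,0,0,0.7,-1,-0.08,0.2,0,0,0,0.7,-1,-0.08,0.2,0,0,0,0.7,-1,-0.08,0.2,0,0,0,0.7,-1,-0.08,0.2,0,0,0,0.7]'

```text
time_s: 2.87
position: [0.6184, 0.0846, 0.2507]
tool_rot: [[-0.106, 0.994, -0.0], [0.994, 0.106, 0.0], [0.0, -0.0, -1.0]]
ft_force: [0.5, 0.2, -0.4]
grip_width: 0.0854
gripper_force: 0.0
```

Request:
arm_command --commands '[-1,0,0,0,0,0,0.7,-1,0,0,0,0,0,0.7,-1,0,0,0,0,0,0.7,-1,0,0,0,0,0,0.7,-1,0,0,0,0,0,0.7,-1,0,0,0,0,0,0.7,-1,0,0,0,0,0,0.7,-1,0,0,0,0,0,0.7,-1,0,0,0,0,0,0.7,-1,0,0,0,0,0,0.7,-1,0,0,0,0,0,0.7,-1,0,0,0,0,0,0.7]'

```text
time_s: 3.87
position: [0.6184, 0.0845, 0.2508]
tool_rot: [[0.978, 0.209, -0.0], [0.209, -0.978, 0.0], [-0.0, -0.0, -1.0]]
ft_force: [0.2, 0.2, 0.6]
grip_width: 0.0854
gripper_force: 0.0
```

```bash
python3 -c "
from h import *
go(.6195,.084,.18,-60)"
```

```text
t 3.8667 p [0.6184 0.0845 0.2508] shift [0.002 0.002 0.142] turn [-0.   0.   0.6] q6 74.9 w 0.0854
```

Request:
arm_command --commands '[-1,0.002,0.002,0.14,0,0,0.6,-1,0.002,0.002,0.14,0,0,0.6,-1,0.002,0.002,0.14,0,0,0.6,-1,0.002,0.002,0.14,0,0,0.6,-1,0.002,0.002,0.14,0,0,0.6,-1,0.002,0.002,0.14,0,0,0.6,-1,0.002,0.002,0.14,0,0,0.6,-1,0.002,0.002,0.14,0,0,0.6,-1,0.002,0.002,0.14,0,0,0.6,-1,0.002,0.002,0.14,0,0,0.6,-1,0.002,0.002,0.14,0,0,0.6,-1,0.002,0.002,0.14,0,0,0.6]'

```text
time_s: 4.87
position: [0.62, 0.0831, 0.1807]
tool_rot: [[0.508, -0.861, 0.0], [-0.861, -0.508, 0.0], [-0.0, -0.0, -1.0]]
ft_force: [0.4, 0.5, -0.1]
grip_width: 0.0857
gripper_force: 0.0
```

```bash
python3 -c "
from h import *
d=shot('wrist','wrist2');print(d['state']['position'],d['state']['q'])
cv2.imwrite('pics/c3.png',cv2.resize(d['image'][100:340,130:450,::-1],None,fx=2.5,fy=2.5,interpolation=cv2.INTER_CUBIC))"
```

```text
[0.62001945 0.08307792 0.18070946] [-3.19756941e+00  3.24036022e+01  6.79484913e+01  7.99501033e-03
  7.96435525e+01  1.46239338e+02]
```

View pics/c3.png

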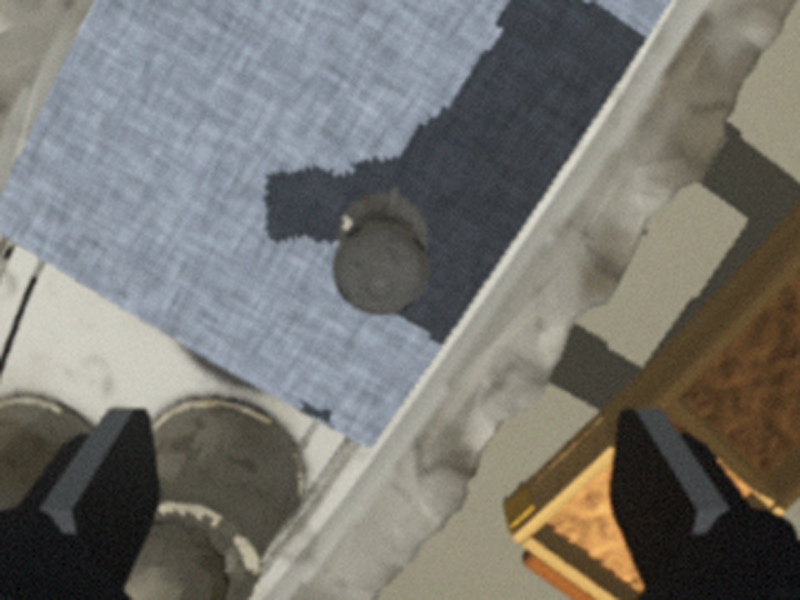

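The crop shows the shaker's dome at (380,265) with its finial at (378,283). The handle is at the top, slightly right (394,190), so the finger line needs only a few degrees more turn.

```bash
python3 - <<'E'
from h import *
d=load('wrist2')
print(onz(d,282,206,.05),onz(d,281.2,213.2,.066),onz(d,284,185,.006))
p=(onz(d,282,206,.05)+onz(d,281.2,213.2,.066))/2
go(p[0],p[1],.045,-66)
E
```

```text
[0.62127978 0.0839244  0.05      ] [0.62119325 0.08516114 0.066     ] [0.62374131 0.07638399 0.006     ]
t 4.9167 p [0.6202 0.0828 0.1806] shift [-0.002 -0.004  0.271] turn [-0.     0.     0.055] q6 146.2 w 0.0854
```

Request:
arm_command --commands '[-0.4,-0.002,-0.004,0.05,0,0,0.055,-0.4,-0.002,-0.004,0.1,0,0,0.055,-0.4,-0.002,-0.004,0.14,0,0,0.055,-0.4,-0.002,-0.004,0.18,0,0,0.055,-0.4,-0.002,-0.004,0.22,0,0,0.055,-0.4,-0.002,-0.004,0.25,0,0,0.055,-0.4,-0.002,-0.004,0.27,0,0,0.055,-0.4,-0.002,-0.004,0.28,0,0,0.055,-0.4,-0.002,-0.004,0.28,0,0,0.055]'

```text
time_s: 5.67
position: [0.6216, 0.0836, 0.0397]
tool_rot: [[0.403, -0.915, -0.001], [-0.915, -0.403, 0.0], [-0.001, 0.001, -1.0]]
ft_force: [0.4, 0.2, -0.1]
grip_width: 0.0599
gripper_force: 0.0
```

Request:
arm_command --commands '[0.6,0,0,0,0,0,0,0.6,0,0,0,0,0,0,0.6,0,0,0,0,0,0,0.6,0,0,0,0,0,0,0.6,0,0,0,0,0,0,0.6,0,0,0,0,0,0,0.6,0,0,0,0,0,0,0.6,0,0,0,0,0,0]' --newtons 25

```text
time_s: 6.33
position: [0.6225, 0.0834, 0.0415]
tool_rot: [[0.402, -0.916, 0.002], [-0.916, -0.402, 0.0], [0.001, -0.002, -1.0]]
ft_force: [-1.8, 1.1, 6.3]
grip_width: 0.0316
gripper_force: 25.1
```

Request:
arm_command --commands '[-0.2,0,0,0,0,0,0,-0.2,0,0,0,0,0,0,-0.2,0,0,0,0,0,0,-0.2,0,0,0.008,0,0,0,-0.2,0,0,0.014,0,0,0,-0.2,0,0,0.014,0,0,0,0.6,0,0,0.014,0,0,0,0.6,0,0,0.014,0,0,0,0.6,0,0,0.014,0,0,0,0.6,0,0,0.014,0,0,0,0.6,0,0,0.014,0,0,0,0.6,0,0,0.014,0,0,0]' --newtons 25

```text
time_s: 7.33
position: [0.622, 0.0833, 0.0333]
tool_rot: [[0.401, -0.916, -0.0], [-0.916, -0.401, -0.0], [-0.0, 0.0, -1.0]]
ft_force: [0.0, -0.1, -1.5]
grip_width: 0.0323
gripper_force: 24.8
```

Request:
arm_command --commands '[0.6,0,0,-0.01,0,0,0,0.6,0,0,-0.03,0,0,0,0.6,0,0,-0.06,0,0,0,0.6,0,0,-0.1,0,0,0,0.6,0,0,-0.14,0,0,0,0.6,0,0,-0.18,0,0,0,0.6,0,0,-0.21,0,0,0,0.6,0,0,-0.23,0,0,0,0.6,0,0,-0.24,0,0,0,0.6,0,0,-0.24,0,0,0]'

```text
time_s: 8.17
position: [0.6223, 0.0834, 0.1545]
tool_rot: [[0.401, -0.916, 0.002], [-0.916, -0.401, -0.0], [0.001, -0.002, -1.0]]
ft_force: [0.1, 0.0, -1.0]
grip_width: 0.0319
gripper_force: 24.9
```

```bash
python3 - <<'E'
from h import *
d=shot('scene','scene1')
cv2.imwrite('pics/c4.png',cv2.resize(d['image'][110:310,195:455,::-1],None,fx=3,fy=3,interpolation=cv2.INTER_CUBIC))
# crate fit: earlier corners, scene + wrist
S=np.array([[.4231,.1744],[.5097,.1568],[.4632,-.0883],[.3721,-.0737]]);W=np.array([[.4223,.1793],[.5104,.1636],[.4685,-.0821],[.3804,-.0714]])
for A in(S,W):
    ax=(A[0]+A[1]-A[2]-A[3]);print(A.mean(0),np.linalg.norm(ax)/2,np.degrees(np.arctan2(ax[1],ax[0])))
c=(S.mean(0)+W.mean(0))/2;print('c',c)
u=np.array([np.cos(np.radians(80)),np.sin(np.radians(80))]);f=c+.082*u;print('far',f)
go(f[0],f[1],.155,-66); go(f[0],f[1],.155,-56)
E
```

```text
[0.442025 0.0423  ] 0.2513724776104178 78.81746577252038
[0.4454  0.04735] 0.25171183921301754 80.41792974972778
c [0.4437125 0.044825 ]
far [0.45795165 0.12557924]
t 8.2167 p [0.6219 0.0834 0.1534] shift [-0.209  0.266 -0.003] turn [-0.    -0.    -0.003] q6 153.2 w 0.032
t 8.2167 p [0.6219 0.0834 0.1534] shift [-0.209  0.266 -0.003] turn [-0.    -0.    -0.086] q6 153.2 w 0.032
```

View pics/c4.png

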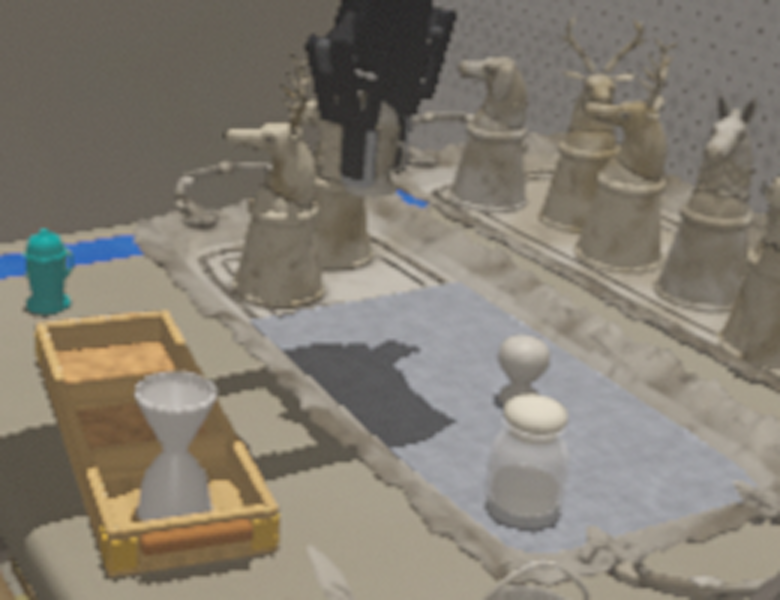

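The crop shows the shaker held upright, its base at crop (370,190), clear of the liner. The cups, jar and bulb piece are undisturbed.

Request:
arm_command --commands '[0.6,-0.01,0.013,-0.003,0,0,-0.02,0.6,-0.03,0.039,-0.003,0,0,-0.06,0.6,-0.06,0.076,-0.003,0,0,-0.1,0.6,-0.095,0.12,-0.003,0,0,-0.14,0.6,-0.13,0.165,-0.003,0,0,-0.18,0.6,-0.16,0.205,-0.003,0,0,-0.21,0.6,-0.185,0.237,-0.003,0,0,-0.235,0.6,-0.2,0.256,-0.003,0,0,-0.25,0.6,-0.209,0.266,-0.003,0,0,-0.25,0.6,-0.209,0.266,-0.003,0,0,-0.25]'

```text
time_s: 9.05
position: [0.4571, 0.126, 0.1544]
tool_rot: [[0.805, -0.593, -0.002], [-0.593, -0.805, 0.0], [-0.001, 0.001, -1.0]]
ft_force: [-0.0, 0.3, -0.5]
grip_width: 0.032
gripper_force: 24.9
```

```bash
python3 - <<'E'
from h import *
s=load('scene1')
o,w=ray(s,318.3,173.3)
h=w[:2]/np.linalg.norm(w[:2]);t=(np.dot(np.array([.622,.083])-o[:2],h)-.013)/np.linalg.norm(w[:2]);print('bottom z',(o+w*t))
d=shot('wrist','wrist3');cv2.imwrite('pics/c5.png',cv2.resize(d['image'][::,::,::-1],None,fx=1.4,fy=1.4))
go(.458,.1256,.1,-36)
E
```

```text
bottom z [0.61426307 0.07253634 0.13204429]
t 9.1 p [0.4582 0.1258 0.1545] shift [-0.     0.     0.109] turn [ 0.     0.    -0.003] q6 127.4 w 0.0324
```

View pics/c5.png

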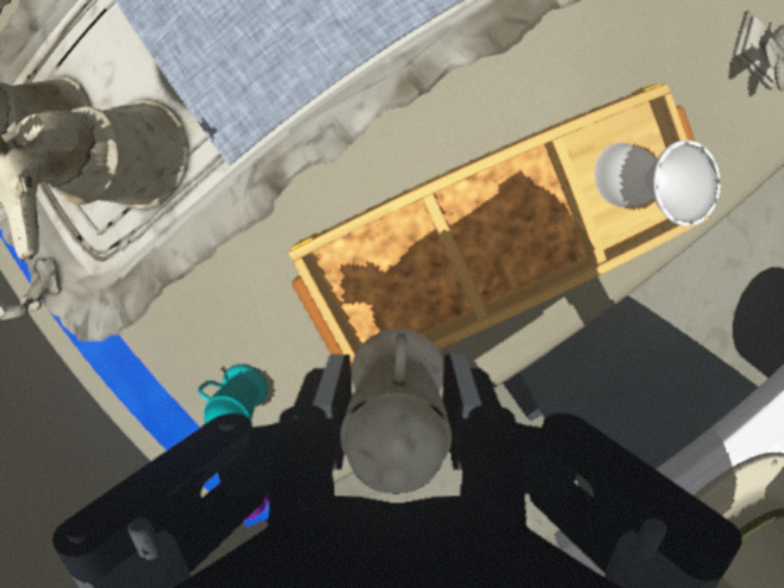

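The wrist view shows the shaker held upright, handle pointing up the image. The empty far cell lies below it, bounded by the end wall at (300,250)–(350,350) and the divider at (430,195)–(485,315). I'll check the cell centre from these points.

```bash
python3 - <<'E'
from h import *
d=load('wrist3')
P={k:onz(d,u/1.4,v/1.4,.028)[:2].round(4) for k,(u,v) in dict(endA=(293,250),endB=(350,350),divA=(430,196),divB=(485,317),div2A=(552,145),div2B=(606,267),nearA=(668,87)).items()}
for k in P: print(k,P[k])
# shaker base height from near rim of base seen beyond: front bottom pixel
for z in(.12,.125,.13,.135): print(z,onz(d,398/1.4,333/1.4,z).round(4))
E
```

```text
endA [0.5115 0.1595]
endB [0.4437 0.171 ]
divA [0.4899 0.0795]
divB [0.413  0.0939]
div2A [0.4742 0.0056]
div2B [0.3938 0.0149]
nearA [ 0.4636 -0.0835]
0.12 [0.4656 0.1195 0.12  ]
0.125 [0.4672 0.1183 0.125 ]
0.13 [0.4688 0.1171 0.13  ]
0.135 [0.4705 0.116  0.135 ]
```

Request:
arm_command --commands '[0.6,0,0,0.02,0,0,0,0.6,0,0,0.05,0,0,0,0.6,0,0,0.09,0,0,0,0.6,0,0,0.13,0,0,0,0.6,0,0,0.165,0,0,0,0.6,0,0,0.19,0,0,0,0.6,0,0,0.205,0,0,0,0.6,0,0,0.215,0,0,0,0.6,0,0,0.219,0,0,0,0.6,0,0,0.219,0,0,0]'

```text
time_s: 9.93
position: [0.4586, 0.1256, 0.0453]
tool_rot: [[0.805, -0.593, 0.0], [-0.593, -0.805, -0.0], [0.0, -0.0, -1.0]]
ft_force: [-0.1, 0.6, -1.3]
grip_width: 0.0322
gripper_force: 24.9
```

Request:
arm_command --commands '[0.6,0,0,0.003,0,0,0,0.6,0,0,0.006,0,0,0,0.6,0,0,0.009,0,0,0,0.6,0,0,0.012,0,0,0,0.6,0,0,0.014,0,0,0,0.6,0,0,0.014,0,0,0]'

```text
time_s: 10.43
position: [0.4582, 0.1257, 0.0382]
tool_rot: [[0.806, -0.593, -0.0], [-0.593, -0.806, -0.0], [-0.0, 0.0, -1.0]]
ft_force: [0.0, -0.1, -0.5]
grip_width: 0.032
gripper_force: 24.9
```

Request:
arm_command --commands '[0.6,0,0,0.002,0,0,0,0.6,0,0,0.004,0,0,0,0.6,0,0,0.006,0,0,0,0.6,0,0,0.006,0,0,0]'

```text
time_s: 10.77
position: [0.4581, 0.1257, 0.0351]
tool_rot: [[0.806, -0.592, -0.0], [-0.592, -0.806, -0.0], [-0.0, 0.0, -1.0]]
ft_force: [0.2, -0.0, -0.8]
grip_width: 0.0321
gripper_force: 24.9
```

Request:
arm_command --commands '[0.6,0,0,0.002,0,0,0,0.6,0,0,0.003,0,0,0,0.6,0,0,0.003,0,0,0]'

```text
time_s: 11.02
position: [0.4583, 0.1257, 0.0348]
tool_rot: [[0.806, -0.592, 0.001], [-0.592, -0.806, -0.0], [0.001, -0.0, -1.0]]
ft_force: [-3.3, -0.5, 13.0]
grip_width: 0.0319
gripper_force: 26.2
```

Request:
arm_command --commands '[0.6,0,0,-0.002,0,0,0,0.15,0,0,-0.002,0,0,0,0.05,0,0,-0.002,0,0,0,0,0,0,-0.002,0,0,0,0,0,0,-0.002,0,0,0,0,0,0,-0.01,0,0,0,0,0,0,-0.04,0,0,0,0,0,0,-0.09,0,0,0,0,0,0,-0.15,0,0,0,-0.4,0,0,-0.22,0,0,0,-0.5,0,0,-0.28,0,0,0,-0.5,0,0,-0.28,0,0,0]'

```text
time_s: 12.02
position: [0.4603, 0.1259, 0.1793]
tool_rot: [[0.806, -0.592, 0.01], [-0.592, -0.806, 0.0], [0.008, -0.006, -1.0]]
ft_force: [0.0, 0.9, 0.7]
grip_width: 0.0638
gripper_force: 0.0
```

```bash
python3 - <<'E'
from h import *
a=load('scene0')
go(.607,-.111,.18,-36)
d=shot('wrist','wrist4');cv2.imwrite('pics/c6.png',d['image'][:,:,::-1])
E
```

```text
t 12.0167 p [0.4603 0.1259 0.1793] shift [0.517 0.208 0.001] turn [-0.003 -0.004 -0.003] q6 127.4 w 0.0638
```

View pics/c6.png

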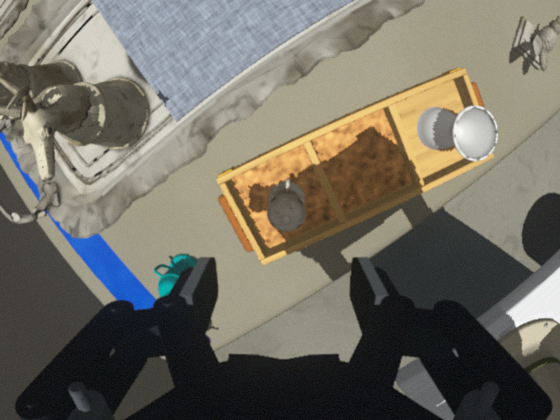

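The wrist view shows the shaker upright on the cork in the far cell at (286,205). Now the jar; I've used all ten views, so from here I work numerically.

Request:
arm_command --commands '[-0.5,0.517,0.208,0,0,0,0,-0.5,0.517,0.208,0,0,0,0,-0.5,0.517,0.208,0,0,0,0,-0.5,0.517,0.208,0,0,0,0,-0.5,0.517,0.208,0,0,0,0,-0.5,0.517,0.208,0,0,0,0,-0.5,0.517,0.208,0,0,0,0,-0.5,0.517,0.208,0,0,0,0,-0.5,0.517,0.208,0,0,0,0,-0.5,0.517,0.208,0,0,0,0,-0.5,0.517,0.208,0,0,0,0]'

```text
time_s: 12.98
position: [0.6042, -0.11, 0.1734]
tool_rot: [[0.806, -0.592, -0.001], [-0.592, -0.806, 0.001], [-0.001, 0.0, -1.0]]
ft_force: [-0.1, -0.6, 0.4]
grip_width: 0.0644
gripper_force: 0.0
```

```bash
python3 - <<'E'
from h import *
a=load('wrist1');print('mug',onz(a,140,270,.01),onz(a,110,290,.01),onz(a,60,320,.1))
d=shot('wrist','wrist5');hsv=cv2.cvtColor(d['image'],cv2.COLOR_RGB2HSV)
# expected pixel region: find low-sat bright blobs near centre
def comps(m,im):
    k,l,st,c=cv2.connectedComponentsWithStats(cv2.morphologyEx(m,cv2.MORPH_OPEN,np.ones((3,3),np.uint8)))
    for i in range(1,k):
        if st[i,4]>150 and abs(c[i][0]-283)<130 and 60<c[i][1]<330: print(st[i],c[i].round(1),im[l==i].mean(0).round(),onz(d,*c[i],.066).round(4))
b=d['image'].astype(int)
comps(((b[...,0]-b[...,2]>10)&(b[...,0]>110)).astype(np.uint8)*255,d['image'])
print('patch');print(d['image'][150:260:10,283])
go(.607,-.111,.05,-36)
E
```

```text
mug [ 0.70130633 -0.20907557  0.01      ] [ 0.73769975 -0.26605817  0.01      ] [ 0.73524537 -0.29795462  0.1       ]
[    0     0   560   359 85595] [331.6 145.7] [148. 143. 124.] [ 0.6257 -0.1682  0.066 ]
patch
[[142 151 160]
 [147 157 172]
 [ 86  91  93]
 [154 153 151]
 [100 100  92]
 [110 108  98]
 [106 107  99]
 [105 103  92]
 [ 97  94  87]
 [151 149 134]
 [163 157 147]]
t 13.0333 p [ 0.6043 -0.11    0.1737] shift [ 0.006 -0.002  0.247] turn [ 0.     0.    -0.002] q6 104.9 w 0.064
```

```bash
python3 - <<'E'
from h import *
d=load('wrist5');b=cv2.GaussianBlur(d['image'],(3,3),0).astype(int)
for v in range(150,290,5): print(v,''.join(('#' if b[v,u,0]-b[v,u,2]>4 else '.') if b[v,u].mean()>75 else ' ' for u in range(200,370,3)), )
for v in range(150,290,10): print(v,b[v,220:350:10].mean(1).round().astype(int))
E
```

```text
150 ........................................#################
155 .........................................################
160 .......................................  .########## ####
165 ............................. ....        .##############
170 ........................ .......           .#############
175 ..................................          #############
180 ...................................          ############
185 .................   ................          ###########
190 ................    ....#########....         ###########
195 ................   ...#############..        ############
200 .................  ..##############..       #############
205 ................    .###############.     ###############
210 .....................###############    #################
215 .....................############### .###################
220 ......................###################################
225 ........................#################################
230 ...........................############################  
235 ...........................###############
[... 747 characters left out ...]
137]
170 [160 137 154 158 161 110  85  83  67  72  67 138 146]
180 [156 152 155 163 144 134 154 146 113  66  65  69 158]
190 [165 150 153  68 101 131  99  97 143  69  69  60 155]
200 [148 155 142  66 125 102 105 104  98  75  64  89 147]
210 [160 155 141 109 108 103 102 102 101  69 111 144 134]
220 [153 152 150 152 154  98 103 101  94 145 182 135 121]
230 [150 146 155 161 154 148  85 115 148 152 148 122 104]
240 [146 155 161 156 154 151 138 155 129 138 136 115 120]
250 [151 151 141 149 175 159 156 156 148 143 155 113 133]
260 [150 147 152 157 169 149 145 145 137 105  96 140 137]
270 [142 179 157 143 107 127 121 114 126  62  61 138 138]
280 [147 165  98 102 129 136 138 130  91  61  60  73  59]
```

```bash
python3 - <<'E'
from h import *
d=load('wrist5')
p=onz(d,285.5,209,.0665);print(p.round(4))
s=env.observe();R=np.array(s['tool_rot'])
for u,v in((335,180),(322,150),(310,220),(270,250),(275,235)):
    q=onz(d,u,v,.01);print((u,v),q.round(4),'tool xy from jar',((R.T@(q-p))[:2]*1000).round())
go(p[0],p[1],.0475,-36)
E
```

```text
[ 0.6072 -0.1138  0.0665]
(335, 180) [ 0.5888 -0.1564  0.01  ] tool xy from jar [10. 45.]
(322, 150) [ 0.6182 -0.1624  0.01  ] tool xy from jar [38. 33.]
(310, 220) [ 0.5709 -0.1161  0.01  ] tool xy from jar [-28.  23.]
(270, 250) [ 0.5686 -0.0675  0.01  ] tool xy from jar [-58. -15.]
(275, 235) [ 0.5783 -0.0808  0.01  ] tool xy from jar [-43. -10.]
t 13.0333 p [ 0.6043 -0.11    0.1737] shift [0.009 0.003 0.252] turn [ 0.     0.    -0.002] q6 104.9 w 0.064
```

Request:
arm_command --commands '[-0.5,0.009,0.003,0.05,0,0,0,-0.5,0.009,0.003,0.1,0,0,0,-0.5,0.009,0.003,0.14,0,0,0,-0.5,0.009,0.003,0.18,0,0,0,-0.5,0.009,0.003,0.21,0,0,0,-0.5,0.009,0.003,0.23,0,0,0,-0.5,0.009,0.003,0.244,0,0,0,-0.5,0.009,0.003,0.252,0,0,0,-0.5,0.009,0.003,0.252,0,0,0]'

```text
time_s: 13.78
position: [0.6075, -0.1148, 0.0477]
tool_rot: [[0.806, -0.592, -0.0], [-0.592, -0.806, 0.0], [-0.0, 0.0, -1.0]]
ft_force: [0.5, -0.1, -0.2]
grip_width: 0.0641
gripper_force: 0.0
```

Request:
arm_command --commands '[0.3,0,0,0,0,0,0,0.3,0,0,0,0,0,0,0.3,0,0,0,0,0,0,0.3,0,0,0,0,0,0,0.3,0,0,0,0,0,0,0.3,0,0,0,0,0,0,0.3,0,0,0,0,0,0]' --newtons 30

```text
time_s: 14.37
position: [0.6082, -0.1151, 0.0491]
tool_rot: [[0.806, -0.593, 0.002], [-0.593, -0.806, -0.0], [0.002, -0.001, -1.0]]
ft_force: [-1.2, 1.7, 6.4]
grip_width: 0.0409
gripper_force: 30.4
```

Request:
arm_command --commands '[-0.3,0,0,0,0,0,0,-0.3,0,0,0,0,0,0,-0.3,0,0,0,0,0,0,-0.3,0,0,0.006,0,0,0,-0.3,0,0,0.011,0,0,0,-0.3,0,0,0.011,0,0,0,0.3,0,0,0.011,0,0,0,0.3,0,0,0.011,0,0,0,0.3,0,0,0.011,0,0,0,0.3,0,0,0.011,0,0,0,0.3,0,0,0.011,0,0,0,0.3,0,0,0.011,0,0,0]' --newtons 30

```text
time_s: 15.37
position: [0.6077, -0.1151, 0.0424]
tool_rot: [[0.806, -0.593, 0.0], [-0.593, -0.806, -0.0], [0.0, -0.0, -1.0]]
ft_force: [0.7, 0.5, 0.7]
grip_width: 0.0418
gripper_force: 30.6
```

Request:
arm_command --commands '[0.3,0,0,-0.01,0,0,0,0.3,0,0,-0.03,0,0,0,0.3,0,0,-0.06,0,0,0,0.3,0,0,-0.1,0,0,0,0.3,0,0,-0.14,0,0,0,0.3,0,0,-0.18,0,0,0,0.3,0,0,-0.21,0,0,0,0.3,0,0,-0.23,0,0,0,0.3,0,0,-0.24,0,0,0,0.3,0,0,-0.24,0,0,0]'

```text
time_s: 16.2
position: [0.6078, -0.1152, 0.1634]
tool_rot: [[0.806, -0.593, 0.002], [-0.593, -0.806, -0.001], [0.002, -0.0, -1.0]]
ft_force: [-0.6, 0.5, -0.4]
grip_width: 0.0419
gripper_force: 30.5
```

```bash
python3 - <<'E'
from h import *
go(.4435,.046,.163,-36)
E
```

```text
t 16.2 p [ 0.6078 -0.1152  0.1634] shift [-0.456 -0.065  0.   ] turn [-0.    -0.001 -0.003] q6 104.7 w 0.0419
```

Request:
arm_command --commands '[0.3,-0.02,-0.003,0,0,0,0,0.3,-0.06,-0.009,0,0,0,0,0.3,-0.11,-0.016,0,0,0,0,0.3,-0.17,-0.024,0,0,0,0,0.3,-0.23,-0.033,0,0,0,0,0.3,-0.29,-0.041,0,0,0,0,0.3,-0.345,-0.049,0,0,0,0,0.3,-0.39,-0.056,0,0,0,0,0.3,-0.425,-0.061,0,0,0,0,0.3,-0.447,-0.064,0,0,0,0,0.3,-0.456,-0.065,0,0,0,0,0.3,-0.456,-0.065,0,0,0,0]'

```text
time_s: 17.2
position: [0.4429, 0.0464, 0.1621]
tool_rot: [[0.806, -0.592, -0.001], [-0.592, -0.806, 0.0], [-0.001, 0.0, -1.0]]
ft_force: [-0.0, -0.9, -1.3]
grip_width: 0.0417
gripper_force: 30.5
```

```bash
python3 - <<'E'
from h import *
go(.4435,.046,.053,-36)
d=shot('wrist','wrist6');im=d['image'].astype(int)
# cork/wood mask: hand-check divider positions via brightness along crate row (z=.028) at x-offset +30mm from the centre line
u=np.array([np.cos(np.radians(80)),np.sin(np.radians(80))]);n=np.array([u[1],-u[0]])
K=np.array(d['intrinsics']);T=np.array(d['tool_from_camera']);R=np.array(d['state']['tool_rot']);p=np.array(d['state']['position'])
def proj(P):
    c=T[:3,:3].T@(R.T@(P-p)-T[:3,3]);t=np.arctan2(np.hypot(c[0],c[1]),c[2]);r=np.hypot(c[0],c[1]);return K[0,2]+K[0,0]*t*c[0]/r,K[1,2]+K[0,0]*t*c[1]/r
for off in(.025,.032):
  print('along',off,[(int(s*1000),*im[int(round(y)),int(round(x))]) for s in np.arange(-.06,.062,.003) for x,y in[proj(np.r_[np.array([.4435,.046])+off*n+s*u,.028])]])
E
```

```text
t 17.2 p [0.4429 0.0464 0.1621] shift [ 0.002 -0.     0.218] turn [ 0.     0.    -0.002] q6 117.0 w 0.0417
along 0.025 [(-60, np.int64(225), np.int64(187), np.int64(109)), (-56, np.int64(227), np.int64(187), np.int64(114)), (-53, np.int64(224), np.int64(184), np.int64(111)), (-50, np.int64(226), np.int64(187), np.int64(111)), (-47, np.int64(225), np.int64(183), np.int64(111)), (-44, np.int64(221), np.int64(180), np.int64(107)), (-41, np.int64(228), np.int64(187), np.int64(115)), (-38, np.int64(240), np.int64(207), np.int64(131)), (-35, np.int64(199), np.int64(157), np.int64(91)), (-32, np.int64(236), np.int64(182), np.int64(111)), (-29, np.int64(240), np.int64(187), np.int64(112)), (-26, np.int64(219), np.int64(159), np.int64(91)), (-23, np.int64(204), np.int64(149), np.int64(87)), (-20, np.int64(203), np.int64(145), np.int64(84)), (-17, np.int64(222), np.int64(162), np.int64(97)), (-14, np.int64(228), np.int64(168), np.int64(102)), (-11, np.int64(215), np.int64(156), np.int64(94)), (-8, np.int64(210), np.int64(153), np.int64(92)), (-5, np.int64(201), np.int64(145), np.int64(87)), (-
[... 2505 characters left out ...]
int64(238), np.int64(187), np.int64(111)), (24, np.int64(234), np.int64(181), np.int64(108)), (27, np.int64(237), np.int64(183), np.int64(109)), (30, np.int64(231), np.int64(175), np.int64(102)), (33, np.int64(125), np.int64(91), np.int64(53)), (36, np.int64(97), np.int64(76), np.int64(49)), (39, np.int64(233), np.int64(192), np.int64(118)), (42, np.int64(238), np.int64(205), np.int64(126)), (45, np.int64(242), np.int64(199), np.int64(121)), (48, np.int64(242), np.int64(194), np.int64(118)), (51, np.int64(230), np.int64(174), np.int64(103)), (54, np.int64(234), np.int64(179), np.int64(107)), (57, np.int64(239), np.int64(186), np.int64(112)), (60, np.int64(238), np.int64(188), np.int64(115))]
```

Request:
arm_command --commands '[0.3,0,-0.001,0.02,0,0,0,0.3,0,-0.002,0.05,0,0,0,0.3,0,-0.002,0.09,0,0,0,0.3,0,-0.002,0.13,0,0,0,0.3,0,-0.002,0.165,0,0,0,0.3,0,-0.002,0.19,0,0,0,0.3,0,-0.002,0.205,0,0,0,0.3,0,-0.002,0.215,0,0,0,0.3,0,-0.002,0.22,0,0,0,0.3,0,-0.002,0.22,0,0,0]'

```text
time_s: 18.08
position: [0.4441, 0.0467, 0.0522]
tool_rot: [[0.805, -0.593, 0.0], [-0.593, -0.805, -0.0], [0.0, -0.0, -1.0]]
ft_force: [0.0, 0.2, 0.1]
grip_width: 0.0421
gripper_force: 30.5
```

Request:
arm_command --commands '[0.3,0,0,0.003,0,0,0,0.3,0,0,0.006,0,0,0,0.3,0,0,0.009,0,0,0,0.3,0,0,0.012,0,0,0,0.3,0,0,0.014,0,0,0,0.3,0,0,0.014,0,0,0]'

```text
time_s: 18.58
position: [0.4437, 0.047, 0.0452]
tool_rot: [[0.806, -0.592, -0.0], [-0.592, -0.806, 0.0], [-0.0, 0.0, -1.0]]
ft_force: [0.1, -0.2, -0.5]
grip_width: 0.0416
gripper_force: 30.5
```

Request:
arm_command --commands '[0.3,0,0,0.0015,0,0,0,0.3,0,0,0.003,0,0,0,0.3,0,0,0.004,0,0,0,0.3,0,0,0.004,0,0,0]'

```text
time_s: 18.92
position: [0.4439, 0.047, 0.0439]
tool_rot: [[0.806, -0.592, 0.001], [-0.592, -0.806, -0.0], [0.001, -0.0, -1.0]]
ft_force: [-2.0, 0.3, 10.1]
grip_width: 0.042
gripper_force: 31.6
```

Request:
arm_command --commands '[0.3,0,0,-0.001,0,0,0,-0.05,0,0,-0.001,0,0,0,-0.12,0,0,-0.001,0,0,0,-0.18,0,0,-0.001,0,0,0,-0.18,0,0,-0.001,0,0,0,-0.18,0,0,-0.01,0,0,0,-0.18,0,0,-0.04,0,0,0,-0.2,0,0,-0.09,0,0,0,-0.3,0,0,-0.15,0,0,0,-0.4,0,0,-0.22,0,0,0,-0.5,0,0,-0.28,0,0,0,-0.5,0,0,-0.28,0,0,0]'

```text
time_s: 19.92
position: [0.4457, 0.0468, 0.1886]
tool_rot: [[0.806, -0.592, 0.01], [-0.592, -0.806, -0.002], [0.009, -0.005, -1.0]]
ft_force: [-0.1, -0.5, 0.6]
grip_width: 0.064
gripper_force: 0.0
```

```bash
python3 - <<'E'
from h import *
d=shot('wrist','wrist7');s=env.observe();print(s['time_s'],s['position'],s['ft_force'])
b=cv2.GaussianBlur(d['image'],(3,3),0).astype(int)
# ascii: cork/wood (saturated) '.', neutral objects '#'
for v in range(90,300,6): print(v,''.join('.' if b[v,u,0]-b[v,u,2]>35 else ('#' if b[v,u].mean()>75 else ' ') for u in range(120,440,4)))
a=load('scene0');e=shot('scene','scene2')
df=cv2.absdiff(a['image'],e['image']).max(2);m=(df>40).astype(np.uint8);k,l,st,c=cv2.connectedComponentsWithStats(m)
print([(list(st[i]),c[i].round()) for i in range(1,k) if st[i,4]>60])
b=e['image'].astype(int)
for v in range(180,275,3): print(v,''.join('.' if b[v,u,0]-b[v,u,2]>35 else ('#' if b[v,u].mean()>75 else ' ') for u in range(200,300,2)))
E
```

```text
19.9667 [0.44476704 0.0468631  0.1860009 ] [ 1.02257218 -0.57083448 -0.47104519]
90 ################################################################################
96 ##################################################################.#############
102 ###############################################################......###########
108 ############################################################.........###########
114 ########################################################................########
120 #####################################################....................#######
126 ##################################################.......................#######
132 ###############################################...........................######
138 ############################################..............................######
144 ########################################.................###########.......#####
150 #####################################...................###############....#####
156 ##################################.....................#################....####
1
[... 4084 characters left out ...]
......##################################
240 ######..........##################################
243 ######.........##################..###############
246 #######.........#################..###############
249 #######.........################....##############
252 ########........###############......#############
255 ########........##############........############
258 #########................####..........###########
261 #########...............######..........##########
264 ##########.............########.........##########
267 ##########............##########.........#########
270 ###########..........###########..........########
273 ###########..........###########...........#######
```

```bash
python3 -c "
from rig import env
print(env.close_job())"
```

```text
the job is handed in; nothing more can be done
None
```

The shaker is upright in the crate's far cell and the salt jar upright in its middle cell, both lowered onto the cork at about 10–13 N and handed in at about 20 s; the shaker I saw standing in a picture, the jar I checked only from image data because my ten views were used up.

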